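# Tighten the trap's retaining ring with a pin spanner, then start the pump

### The arm

A 6-joint arm with a two-finger parallel gripper is mounted at the origin on the work surface. World frame = base frame: x ahead of the robot, y to its left, z up, the work surface at z = 0. Lengths are in mm, angles in rad, forces in N, time in s.
With the tool pointing down it reaches from about 325 to 850 mm from the base axis. Payload 15.5 kg.
Tool frame: the origin (TCP) lies at the very end of the fingers, on their centre line; the grasp point (between the pads) lies 19 mm behind it; z points along the fingers, y is the direction in which the jaws open and shut (so a half turn about z gives the same grasp; the last joint's range is limited). The gripper opens to 91 mm and grips with 3 to 60 N. Pads are 32 mm wide; open, the fingers measure 118 mm over their backs; the gripper's body (76 mm by 178 mm) begins 60 mm behind the grasp point.
Start: joints at [-1.212, 0.494, 1.345, -0, 1.302, -0.096], TCP at [273.991, -561.743, 191.315] pointing down, gripper open.
Joint ranges: [-2.91, 2.91], [-0.82, 2.16], [0.22, 2.67], [-1.22, 4.37], [0.12, 2.79], [-3.08, 3.08]. Speed limits (rad/s): [1.89, 1.89, 2.57, 3.01, 3.01, 3.01].

### API

Orientations are given as [roll, pitch, yaw] about the fixed x, y, z axes, in that order (R = Rz(yaw) Ry(pitch) Rx(roll)).
In Python, from workcell import readout, optics, arm gives the robot as it stands.
- The arm moves only by the tool drive_tool, never from a script. Its argument "series" is a list of rows, each a list of 7 numbers: the gripper's target within -1 to 1 (shut at 1, half-way at 0, fully open at -1), then the shift along the tool's x, y, z in m, then the turn, a rotation vector about the tool's x, y, z in degrees. In form: [[hand, tx, ty, tz, rx, ry, rz], ...]. A call has 1 to 5 rows; each row is the pose to reach, as a shift and turn from the pose commanded when the call began, along the tool's axes at that moment; what a row does not reach only later rows make up. A row lasts 1/10 s, in which the tool goes at most 50 mm and 8.59 degrees, less where a joint would pass 70% of its speed; a pose out of reach is approached as far as the arm can. A call with a gripper value outside its range is refused whole. The fingers move at their own pace and stop on an object; the grip force is fixed at half the most. Time passes only in rows, so rows that repeat a pose let the fingers close. It gives the time, the measured TCP pose, the force and the opening at its end, in the units of the state.
- readout.get_obs(): the state, without advancing time (a new reading comes with each control period).
- optics.get_image(name): name is "side" or "top"; returns a dict with "image" (480x640x3 uint8, red, green, blue), "intrinsics" (3x3 intrinsics, pixels), "k1" (the pictures are not rectified: a ray, as slopes to the right and down, at radius r is drawn at 1 + k1 r^2 times it, then the intrinsics apply), "xyz" and "rotation" of the camera in the world. Camera axes: x right, y down, z forward; pixel columns grow to the right and rows downward; lengths in mm; the calibration is good to about 2 mm. A picture is of the moment at which its call begins. There is no depth.
- arm.job_done(): hands the job in, once; it reports no verdict.
The state is a dict: "clock": time; "joint_positions": joint angles; "joint_vel": joint speeds; "tau": joint torques, N m; "tcp_pos": TCP position; "tcp_rot": TCP orientation; "ft_force": force on the tool from outside, world axes, zero at the start; "ft_torque": the same for the moment, N m; "opening": opening from 0.0 (shut) to 1.0 (fully open).
Only numpy, scipy, OpenCV 4.12 (cv2) and the standard library are available. Lean on these libraries where they do the work, as an engineer would, in place of code of your own. Each camera call takes 0.05 s, during which the arm holds its last target. There are 200 camera calls.

### The job

Take the orange-handled pin spanner from its blue rest, put both of its pins into two opposite holes of the brass retaining ring on the vacuum trap, and turn the ring clockwise (seen from above) until it comes up against its stop. Lay the spanner back in its rest, and only then switch on the vacuum pump by pushing its red toggle fully over, away from the switch box's orange-striped side. Leave the other toggles as they are, and do not move the glassware and pots about.

Things in the scene. Friction and masses are not known exactly. Their poses are not given: they have to be found in the camera images.
- spanner: Two-pin face spanner, about 0.3 kg, symmetric about its own z. Origin on its axis at the level of the pin tips; x along the bar, z up. Dark steel bar 116 x 30 x 10 mm from z = 10 to 20 mm; on it an orange handle, an upright block 50 mm (x) x 16 mm (y), z = 20 to 75 mm, to be gripped across its 16 mm.
- spanner_grip (a point): middle of the orange handle, 50 mm above the pin tips, axes as the spanner's
- spanner_pin0 (a point): centre of the tip of the steel pin at +45 mm along the spanner's x; the pins are 8 mm in diameter and stick 10 mm down from the bar
- spanner_pin1 (a point): centre of the tip of the pin at -45 mm along the spanner's x
- rest: blue saddle rest, fixed, 150 x 56 x 22 mm, origin under its centre; two rails along its x with an open-ended trough 16 mm wide and 16 mm deep between them. The spanner's bar lies along it on the rails, pins in the trough; then its origin is 12 mm above the rest's.
- trap: vacuum trap: white round housing, fixed, 156 mm across its foot, origin under its centre, with a short pipe stub towards its +x and a brass retaining ring lying level on top
- trap_face (a point): trap axis at the level of the ring's upper face, 70 mm above the bench. Ring: 120 mm outside, 64 mm inside, six holes at 60 degree steps, centres 45 mm from the axis, each 13 mm wide (octagonal) and 14 mm deep. The angle of the holes is new every time, tied neither to the trap's axes nor to the ring's joint value: look, or feel by turning the spanner on the ring until its pins drop in.
- ring (a joint): turn of the brass ring, rad, growing clockwise seen from above; hard stop (fully tight) at 1.50. It starts between 0.3 and 0.7, resists turning with about 0.4 N m and stays where it is left.
- panel: grey switch box, fixed, 130 (x) x 190 (y) x 50 mm high, origin under its centre; its -x side has an orange stripe. Four toggles stand on it in a row along its y, 40 mm apart, in any order.
- pump (a joint): Red toggle of the vacuum pump: 60 mm lever, pivot 64 mm above the bench; at its end a coloured paddle 14 mm wide (along the row), 10 thick, 32 long. 0 = off, leaning 0.45 rad to the box's -x (orange-striped) side; 0.9 = on, leaning as far to +x. It stays where it is left (friction, about 1.5 N at the paddle).
- pump_tip (a point): free end of the red paddle
- stirrer (a joint): White toggle, off at the start: 60 mm lever, pivot 64 mm above the bench; at its end a coloured paddle 14 mm wide (along the row), 10 thick, 32 long. 0 = off, leaning 0.45 rad to the box's -x (orange-striped) side; 0.9 = on, leaning as far to +x. It stays where it is left (friction, about 1.5 N at the paddle).
- stirrer_tip (a point): free end of the white paddle
- chiller (a joint): Blue toggle, on at the start: 60 mm lever, pivot 64 mm above the bench; at its end a coloured paddle 14 mm wide (along the row), 10 thick, 32 long. 0 = off, leaning 0.45 rad to the box's -x (orange-striped) side; 0.9 = on, leaning as far to +x. It stays where it is left (friction, about 1.5 N at the paddle).
- chiller_tip (a point): free end of the blue paddle
- lamp (a joint): Green toggle, off at the start: 60 mm lever, pivot 64 mm above the bench; at its end a coloured paddle 14 mm wide (along the row), 10 thick, 32 long. 0 = off, leaning 0.45 rad to the box's -x (orange-striped) side; 0.9 = on, leaning as far to +x. It stays where it is left (friction, about 1.5 N at the paddle).
- lamp_tip (a point): free end of the green paddle
- beaker: low glass beaker, 70 mm across, 90 mm high, origin under its centre; a bystander
- amber: brown glass bottle, 68 mm across, 130 mm high, origin under its centre; a bystander
- jar: jar with white lid, 70 mm across, 80 mm high, origin under its centre; a bystander
- dish: white ceramic dish, 100 mm across, 25 mm high, origin under its centre; a bystander

How it is judged (in metres and radians):
On the way, in this order (a step that is already met when the one before it is completed fails the run):
1. both pins of the spanner are well down in holes of the ring, the ring not yet turned up (z of each of spanner_pin0, spanner_pin1 in the frame of trap_face below -0.006 m and horizontal distance between spanner_pin0 and trap_face between 0.04 and 0.05 m and horizontal distance between spanner_pin1 and trap_face between 0.04 and 0.05 m and value of joint ring below 1.2 rad), for 0.1 s.
2. the ring is turned clockwise to its stop with both pins in it (z of each of spanner_pin0, spanner_pin1 in the frame of trap_face below -0.006 m and horizontal distance between spanner_pin0 and trap_face between 0.04 and 0.05 m and horizontal distance between spanner_pin1 and trap_face between 0.04 and 0.05 m and value of joint ring above 1.44 rad), for 0.1 s.
3. the spanner lies back in its rest, let go (horizontal distance between spanner and rest below 0.02 m and z of spanner in the frame of rest between 0.009 and 0.016 m and angle between spanner's own z axis and vertical below 0.1 rad and angle between the x axis of spanner and the x axis of rest, either way round below 0.15 rad and linear speed of spanner below 0.02 m/s and angular speed of spanner below 0.2 rad/s and contact force between the fingers and spanner below 0.1 N), for 0.2 s.
4. the red pump toggle is switched on (horizontal distance between spanner and rest below 0.02 m and z of spanner in the frame of rest between 0.009 and 0.016 m and angle between spanner's own z axis and vertical below 0.1 rad and angle between the x axis of spanner and the x axis of rest, either way round below 0.15 rad and value of joint pump above 0.75 rad), for 0.1 s.
At the end, for the whole second after the job is handed in: The ring is at its stop (joint over 1.44 of 1.50 rad), the spanner lies still and upright in its rest (within 20 mm of its middle, along it within 0.15 rad, bar on the rails), and the red toggle is on (over 0.75 of 0.9 rad) (all of step 4 and value of joint ring above 1.44 rad and linear speed of spanner below 0.02 m/s and angular speed of spanner below 0.2 rad/s); the robot touches nothing.
It fails at once if the pump is switched on before the ring is tight and the spanner is back (value of joint pump above 0.45 rad and (value of joint ring below 1.42 rad or horizontal distance between spanner and rest above 0.03 m)).
It fails at once if another toggle is disturbed by more than 0.2 rad (value of joint any of stirrer, lamp above 0.2 rad or value of joint chiller below 0.68 rad).
It fails at once if a bystander pot, bottle or glass is shoved more than 30 mm or tipped over (distance of any of beaker, amber, jar, dish from where it was at the start of the episode above 0.03 m or angle between any of beaker, amber, jar, dish's own z axis and vertical above 0.3 rad).
It also fails if it takes over 61 s, if anything falls off the work surface, if the arm or the gripper's body presses on something with over 40 N, if the wrist force passes 120 N, or if a joint passes its speed limit or range.

## Working session

There is one attempt and no reset: what is moved stays moved. The work goes in short steps, Python scripts to look and compute and a tool call to move; the robot and the scene stay as the last step left them, time stands still between calls to the robot, and variables do not carry over. Pictures are saved under pics/ and viewed, about 8 in all and at most 12, crops included, and the job is handed in when it is done.

Besides the shell and the picture viewer there is one more tool, called after ">>>" by a JSON object that holds its "api" and its "payload". drive_tool: Moves the arm, as the interface text tells. Its arguments: {"type":"object","properties":{"series":{"type":"array"}},"required":["series"]}

```bash
mkdir -p pics; cat > h.py <<'E'
import numpy as np, cv2
from workcell import readout, optics, arm
def snap(name,fn=None):
    c=optics.get_image(name); 
    if fn: cv2.imwrite(fn,c["image"][:,:,::-1])
    return c
def ray(c,px):
    K=np.array(c["intrinsics"]);k1=c["k1"]
    px=np.atleast_2d(np.array(px,float))
    d=cv2.undistortPoints(px[:,None,:],K,np.array([k1,0,0,0,0.]))[:,0]
    R=np.array(c["rotation"])
    return np.array(c["xyz"],float), np.c_[d,np.ones(len(d))]@R.T
def plane(c,px,z):
    o,d=ray(c,px); return o+d*((z-o[2])/d[:,2])[:,None]
def tri(c1,p1,c2,p2):
    o1,d1=ray(c1,p1);o2,d2=ray(c2,p2);out=[]
    for a,b in zip(d1,d2):
        s=np.linalg.lstsq(np.c_[a,-b],o2-o1,rcond=None)[0]
        q1=o1+a*s[0];q2=o2+b*s[1];out.append(np.r_[(q1+q2)/2,np.linalg.norm(q1-q2)])
    return np.array(out)
def proj(c,P):
    R=np.array(c["rotation"]);p=(np.atleast_2d(P)-np.array(c["xyz"]))@R
    s=p[:,:2]/p[:,2:];r2=(s**2).sum(1,keepdims=True);s=s*(1+c["k1"]*r2)
    K=np.array(c["intrinsics"]);return s@K[:2,:2].T+K[:2,2]
E
python3 - <<'E'
from h import *
for n in("top","side"):
    c=snap(n,f"pics/{n}1.png"); print(n,c["xyz"],np.round(c["rotation"],3).tolist(),c["intrinsics"],c["k1"])
    import pickle; pickle.dump(c,open(f"{n}1.pkl","wb"))
print(readout.get_obs())
E
```

```text
top [ 429.74784764    3.16167924 1232.68195917] [-3.01, 0.009, -1.597] [[551.56567227   0.         316.40869592]
 [  0.         551.56567227 247.26750021]
 [  0.           0.           1.        ]] 0.03689394382770556
side [ 274.17643817  844.26765294 1046.06281424] [-2.386, 0.007, -2.773] [[538.23138991   0.         314.77556257]
 [  0.         538.23138991 233.89885173]
 [  0.           0.           1.        ]] -0.012955451089813575
{'clock': 0.1, 'joint_positions': array([-1.21250325e+00,  4.94137490e-01,  1.34604754e+00, -1.17274849e-05,
        1.30250561e+00, -9.55036324e-02]), 'joint_vel': array([ 0.00183979,  0.00116577, -0.00132412,  0.00210918, -0.00105873,
        0.00175389]), 'tau': array([ 2.18462606e-03, -8.80236053e+01, -3.82545483e+01,  7.09388126e-02,
        4.81598906e-02, -2.11899601e-05]), 'tcp_pos': array([ 273.85881592, -561.40715718,  190.79500899]), 'tcp_rot': array([-3.14049859e+00, -9.34496430e-05,  4.53799774e-01]), 'ft_force': array([ 0.52213804, -0.57966829, -0.03378527]), 'ft_torque': array([ 0.02052394, -0.02516329,  0.02438125]), 'opening': 0.9998883269720559}
```

View pics/top1.png

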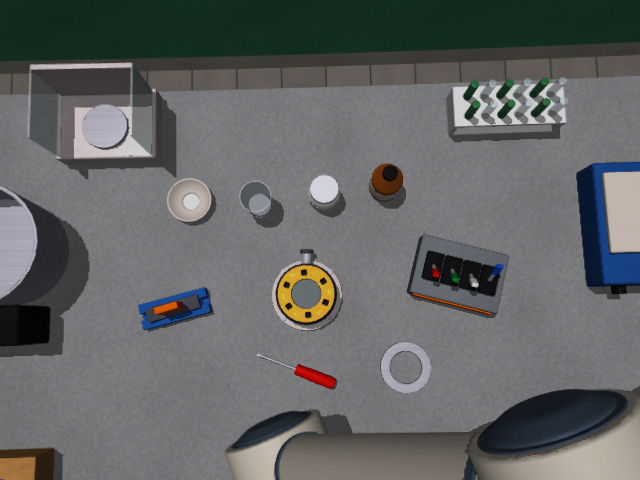

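View pics/side1.png

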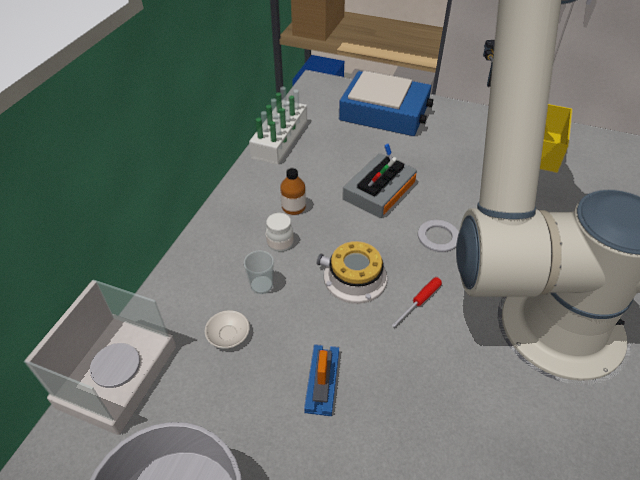

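```bash
cat >> h.py <<'E'
from scipy.spatial.transform import Rotation as Ro
_ray,_proj=ray,proj
def fix(c):
    c=dict(c)
    if np.size(c["rotation"])==3: c["rotation"]=Ro.from_euler("xyz",c["rotation"]).as_matrix()
    return c
def ray(c,px): return _ray(fix(c),px)
def proj(c,P): return _proj(fix(c),P)
def mask(c,lo,hi,box=None):
    h=cv2.cvtColor(c["image"],cv2.COLOR_RGB2HSV); m=cv2.inRange(h,np.array(lo),np.array(hi))
    if box is not None:
        z=np.zeros_like(m);x0,y0,x1,y1=box;z[y0:y1,x0:x1]=m[y0:y1,x0:x1];m=z
    return m
def blobs(m,amin=15):
    n,l,s,ce=cv2.connectedComponentsWithStats(m)
    return [(int(s[i,4]),np.round(ce[i],1),s[i,:4].tolist()) for i in range(1,n) if s[i,4]>=amin]
E
python3 - <<'E'
from h import *; import pickle
T=pickle.load(open("top1.pkl","rb"));S=pickle.load(open("side1.pkl","rb"))
rg={"orange":((5,150,120),(17,255,255)),"blue":((100,140,60),(118,255,255)),"brass":((18,120,90),(32,255,255)),"red":((0,150,80),(4,255,255)),"green":((45,120,50),(80,255,255))}
bx={"T":{"orange":(130,280,520,330),"blue":(130,280,520,340),"brass":(260,250,350,340),"red":(400,240,500,300),"green":(400,240,500,300)},
"S":{"orange":(290,150,430,430),"blue":(290,130,430,430),"brass":(310,230,400,300),"red":(350,130,420,210),"green":(350,130,420,210)}}
for n,c in(("T",T),("S",S)):
    for k in rg: print(n,k,blobs(mask(c,*rg[k],bx[n][k]),6))
def up(c,b,f,fn):
    x0,y0,x1,y1=b;return cv2.resize(c["image"][y0:y1,x0:x1,::-1],None,fx=f,fy=f,interpolation=cv2.INTER_CUBIC)
a=up(T,(130,280,220,335),4,0);b=up(T,(265,245,350,335),4,0);d=up(T,(405,230,515,320),4,0)
e=up(S,(295,335,355,425),4,0);f=up(S,(315,235,395,305),4,0);g=up(S,(340,140,420,220),4,0)
W=np.zeros((600*2,800*2,3),np.uint8);x=0
def put(i,x,y): W[y:y+i.shape[0],x:x+i.shape[1]]=i
put(a,0,0);put(b,370,0);put(d,720,0);put(e,0,400);put(f,370,400);put(g,720,400)
cv2.imwrite("pics/crops.png",cv2.resize(W[:770,:1170],(790,520),interpolation=cv2.INTER_AREA))
E
```

```text
T orange [(110, array([452.9, 303.7]), [413, 294, 79, 20]), (169, array([165.3, 307.4]), [154, 301, 24, 13])]
T blue [(980, array([175. , 308.2]), [138, 288, 73, 42])]
T brass [(1719, array([305.6, 293.3]), [277, 265, 58, 58])]
T red [(52, array([435.3, 272.7]), [432, 269, 8, 9])]
T green [(54, array([454.6, 277.6]), [451, 273, 8, 10])]
S orange [(82, array([399.7, 190.2]), [384, 173, 32, 35]), (136, array([294.5, 186.4]), [290, 179, 12, 15]), (251, array([321.7, 366.5]), [318, 350, 9, 34])]
S blue [(96, array([405.4, 131.6]), [388, 130, 29, 6]), (42, array([387.6, 149. ]), [385, 144, 6, 11]), (991, array([321.7, 385.1]), [305, 345, 34, 71])]
S brass [(1318, array([356. , 262.5]), [331, 242, 52, 42])]
S red [(40, array([375.8, 176.4]), [372, 172, 9, 10])]
S green [(40, array([383.8, 168.6]), [380, 164, 9, 10])]
```

View pics/crops.png

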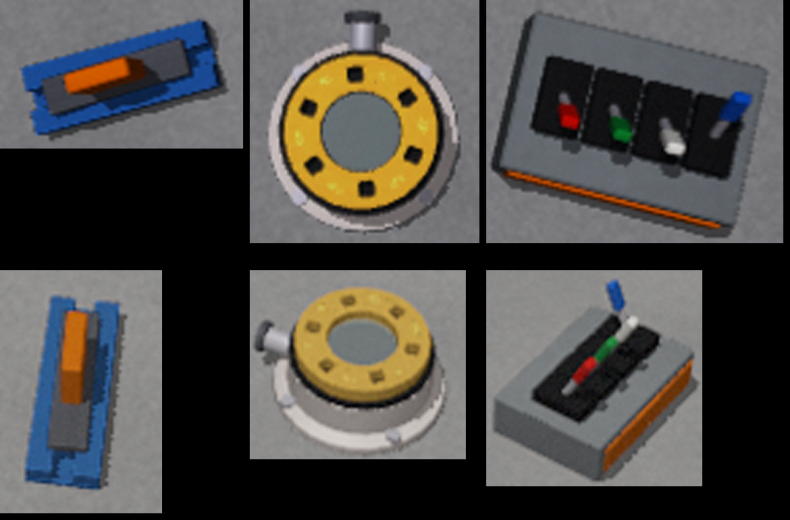

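```bash
cat > m.py <<'E'
from h import *; import pickle
def ringfit(c,box,z=70):
    m=mask(c,(18,100,70),(34,255,255),box)
    cn=max(cv2.findContours(m,cv2.RETR_EXTERNAL,cv2.CHAIN_APPROX_NONE)[0],key=cv2.contourArea)[:,0]
    hull=cv2.convexHull(cn); fm=np.zeros_like(m);cv2.fillPoly(fm,[hull],255)
    dark=fm&cv2.bitwise_not(m)
    P=plane(c,cn,z)[:,:2];(x,y),r=cv2.minEnclosingCircle(P.astype(np.float32))
    hl=[]
    for a,ce,_ in blobs(dark,4):
        q=plane(c,ce,z)[0,:2]-[x,y]; rr=np.hypot(*q)
        if 35<rr<55 and a<60: hl.append((a,rr,np.degrees(np.arctan2(q[1],q[0])),ce,q+[x,y]))
    return (x,y,r),hl,cv2.fitEllipse(cn)
if __name__=="__main__":
    T=pickle.load(open("top1.pkl","rb"));S=pickle.load(open("side1.pkl","rb"))
    H=[]
    for c,b in((T,(260,250,350,340)),(S,(310,230,400,300))):
        g,hl,el=ringfit(c,b);print("ring",np.round(g,1));H.append(hl)
        for h in hl: print("  hole",h[0],np.round(h[1],1),round(h[2],1),round(h[2]%60,1),h[3],np.round(h[4],1))
    A=[min(((np.hypot(*(a[4]-b[4])),i,j) for j,b in enumerate(H[1]))) for i,a in enumerate(H[0])] if 0 else []
    for a in H[0]:
        b=min(H[1],key=lambda b:np.hypot(*(a[4]-b[4])));print("  tri hole",np.round(tri(T,[a[3]],S,[b[3]])[0],1))
    for n,c,b in(("T",T,(140,290,220,325)),("S",S,(305,340,345,420))):
        m=mask(c,(5,150,60),(17,255,255),b);v=c["image"].max(2)[m>0];print(n,"V",np.percentile(v,[5,25,50,75,95]))
        for lo in (60,int(np.percentile(v,70)*0.9)):
            mm=mask(c,(5,150,lo),(17,255,255),b);cn=max(cv2.findContours(mm,cv2.RETR_EXTERNAL,cv2.CHAIN_APPROX_NONE)[0],key=cv2.contourArea)
            r=cv2.minAreaRect(cn);p=plane(c,cv2.boxPoints(r),87)
            print(" handle",lo,len(cn),np.round(r[0],1),"corners px",np.round(cv2.boxPoints(r)).tolist(),"world",np.round(p[:,:2]).tolist(),np.round(plane(c,[r[0]],87)[0],1))
    for n,c,b in(("T",T,(130,280,220,340)),("S",S,(300,340,345,425))):
        mm=mask(c,(100,120,40),(120,255,255),b);mm=cv2.morphologyEx(mm,cv2.MORPH_CLOSE,np.ones((3,3)))
        cn=np.vstack(cv2.findContours(mm,cv2.RETR_EXTERNAL,cv2.CHAIN_APPROX_NONE)[0])
        p=plane(c,cn[:,0],22)[:,:2].astype(np.float32);r=cv2.minAreaRect(p);print(n,"rest",r)
    # panel grey+stripe, toggles
    for k,lo,hi in(("red",(0,130,60),(4,255,255)),("green",(45,100,50),(80,255,255)),("blue",(100,140,60),(125,255,255))):
        bt=max(blobs(mask(T,lo,hi,(405,235,512,300)),5),key=lambda t:t[0]);bs=max(blobs(mask(S,lo,hi,(345,140,415,205)),5),key=lambda t:t[0])
        print(k,bt[:2],bs[:2],np.round(tri(T,[bt[1]],S,[bs[1]])[0],1))
    m=mask(T,(5,150,60),(20,255,255),(405,285,512,325));r=cv2.minAreaRect(cv2.findNonZero(m));print("stripe",r,np.round(plane(T,cv2.boxPoints(r),40)))
E
python3 m.py
```

```text
ring [487.1  35.   60.8]
  hole 28 44.7 4.3 4.3 [303.5 271.9] [531.7  38.4]
  hole 28 44.4 -56.2 3.8 [322.8 280.8] [511.7  -1.9]
  hole 25 44.5 64.2 4.2 [286.4 284.3] [506.4  75. ]
  hole 29 44.8 -115.5 4.5 [325.1 301.7] [467.8  -5.5]
  hole 26 44.9 124.7 4.7 [288.3 305.7] [461.5  71.9]
  hole 28 44.4 -176.0 4.0 [307.6 314.2] [442.7  31.8]
ring [488.4  38.4  65.9]Traceback (most recent call last):
  File "m.py", line 21, in <module>
    b=min(H[1],key=lambda b:np.hypot(*(a[4]-b[4])));print("  tri hole",np.round(tri(T,[a[3]],S,[b[3]])[0],1))
ValueError: min() iterable argument is empty
```

```bash
python3 - <<'E'
s=open("m.py").read()
s=s.replace("    dark=fm&cv2.bitwise_not(m)","    gr=cv2.cvtColor(c['image'],cv2.COLOR_RGB2GRAY);bh=cv2.morphologyEx(gr,cv2.MORPH_BLACKHAT,np.ones((13,13)))\n    dark=(fm&cv2.bitwise_not(m)) if dk is None else fm&((bh>dk)*255).astype(np.uint8)")
s=s.replace("box,z=70):","box,z=70,dk=None):").replace("ringfit(c,b)","ringfit(c,b,dk=None if c is T else 60)")
open("m.py","w").write(s)
E
python3 m.py
```

```text
ring [487.1  35.   60.8]
  hole 28 44.7 4.3 4.3 [303.5 271.9] [531.7  38.4]
  hole 28 44.4 -56.2 3.8 [322.8 280.8] [511.7  -1.9]
  hole 25 44.5 64.2 4.2 [286.4 284.3] [506.4  75. ]
  hole 29 44.8 -115.5 4.5 [325.1 301.7] [467.8  -5.5]
  hole 26 44.9 124.7 4.7 [288.3 305.7] [461.5  71.9]
  hole 28 44.4 -176.0 4.0 [307.6 314.2] [442.7  31.8]
ring [488.4  38.4  65.9]
  hole 10 49.7 -58.9 1.1 [351.1 246.1] [514.1  -4.2]
  hole 9 48.5 -112.6 7.4 [368.8 250.3] [469.8  -6.4]
  hole 9 45.4 -1.2 58.8 [337.8 256. ] [533.8  37.4]
  hole 6 43.9 -171.8 8.2 [374.  264.5] [445.   32.2]
  hole 10 42.1 60.6 0.6 [342.4 270.2] [509.1  75.1]
  hole 11 40.8 126.4 6.4 [361.2 274.3] [464.2  71.2]
  tri hole [532.5  38.5  71.5   1.9]
  tri hole [512.4  -1.7  73.    1.9]
  tri hole [507.7  75.3  70.4   2.6]
  tri hole [468.6  -5.3  71.4   1.8]
  tri hole [462.7  72.1  71.3   2.5]
  tri hole [443.9  32.1  70.1   2.3]
T V [ 61. 147. 202. 208. 210.]
 handle 60 59 [165.8 308.1] corners px [[153.0, 307.0], [176.0, 300.0], [179.0, 309.0], [155.0, 316.0]] world [[466.0, 351.0], [479.0, 302.0], [461.0, 296.0], [448.
[... 640 characters left out ...]
6.6 325.4  87. ]
T rest ((464.51165771484375, 322.7751770019531), (56.902706146240234, 152.96051025390625), 13.733698844909668)
S rest ((465.0115051269531, 327.9751281738281), (55.59038543701172, 157.6490020751953), 13.596904754638672)
red (62, array([435.2, 272.8])) (41, array([375.8, 176.3])) [ 520.7 -230.5  109.1    3.1]
green (55, array([454.7, 277.6])) (43, array([383.9, 168.7])) [ 509.8 -269.6  108.     2.7]
blue (82, array([496.9, 269.1])) (42, array([387.6, 149. ])) [ 524.3 -355.8  108.1    1.7]
stripe ((451.45684814453125, 303.6684265136719), (81.24357604980469, 2.65761661529541), 14.38139533996582) [[ 479. -192.   40.]
 [ 484. -194.   40.]
 [ 437. -359.   40.]
 [ 431. -357.   40.]]
```

>>> {"api": "drive_tool", "payload": {"series": [[-1, 0.022, -0.0285, 0, 0, 0, 0], [-1, 0.045, -0.057, 0, 0, 0, 0], [-1, 0.067, -0.0855, 0, 0, 0, 0], [-1, 0.09, -0.114, 0, 0, 0, 0], [-1, 0.112, -0.1425, 0, 0, 0, 0]]}}

```text
clock: 0.6
tcp_pos: [312.2, -383.0, 191.1]
tcp_rot: [-3.141, -0.0, 0.454]
ft_force: [0.7, 0.3, 0.3]
opening: 0.999
```

>>> {"api": "drive_tool", "payload": {"series": [[-1, 0.022, -0.0285, 0, 0, 0, 0], [-1, 0.045, -0.057, 0, 0, 0, 0], [-1, 0.067, -0.0855, 0, 0, 0, 0], [-1, 0.09, -0.114, 0, 0, 0, 0], [-1, 0.112, -0.1425, 0, 0, 0, 0]]}}

```text
clock: 1.1
tcp_pos: [350.3, -205.9, 191.2]
tcp_rot: [-3.141, 0.0, 0.453]
ft_force: [1.6, -0.1, 0.5]
opening: 1.0
```

>>> {"api": "drive_tool", "payload": {"series": [[-1, 0.022, -0.0285, 0, 0, 0, 0], [-1, 0.045, -0.057, 0, 0, 0, 0], [-1, 0.067, -0.0855, 0, 0, 0, 0], [-1, 0.09, -0.114, 0, 0, 0, 0], [-1, 0.112, -0.1425, 0, 0, 0, 0]]}}

```text
clock: 1.6
tcp_pos: [388.6, -28.7, 191.3]
tcp_rot: [-3.142, 0.0, 0.454]
ft_force: [1.0, -0.4, 0.3]
opening: 1.002
```

>>> {"api": "drive_tool", "payload": {"series": [[-1, 0.022, -0.0285, 0, 0, 0, 0], [-1, 0.045, -0.057, 0, 0, 0, 0], [-1, 0.067, -0.0855, 0, 0, 0, 0], [-1, 0.09, -0.114, 0, 0, 0, 0], [-1, 0.112, -0.1425, 0, 0, 0, 0]]}}

```text
clock: 2.1
tcp_pos: [426.8, 148.6, 191.2]
tcp_rot: [3.142, 0.0, 0.454]
ft_force: [0.7, -1.0, 0.6]
opening: 1.002
```

>>> {"api": "drive_tool", "payload": {"series": [[-1, 0.022, -0.0285, 0, 0, 0, 0], [-1, 0.045, -0.057, 0, 0, 0, 0], [-1, 0.067, -0.0855, 0, 0, 0, 0], [-1, 0.09, -0.114, 0, 0, 0, 0], [-1, 0.112, -0.1425, 0, 0, 0, 0]]}}

```text
clock: 2.6
tcp_pos: [464.9, 325.7, 191.0]
tcp_rot: [3.142, 0.0, 0.454]
ft_force: [-0.1, -0.6, 0.7]
opening: 1.0
```

>>> {"api": "drive_tool", "payload": {"series": [[-1, 0, 0, 0, 0, 0, -7.8], [-1, 0, 0, 0, 0, 0, -15.6], [-1, 0, 0, 0, 0, 0, -23.4], [-1, 0, 0, 0, 0, 0, -31.2], [-1, 0, 0, 0, 0, 0, -39]]}}

```text
clock: 3.1
tcp_pos: [464.7, 324.1, 191.0]
tcp_rot: [-3.141, 0.001, 1.14]
ft_force: [-0.6, -0.2, 0.1]
opening: 1.001
```

>>> {"api": "drive_tool", "payload": {"series": [[-1, 0, 0, 0, 0, 0, -7.8], [-1, 0, 0, 0, 0, 0, -15.6], [-1, 0, 0, 0, 0, 0, -23.4], [-1, 0, 0, 0, 0, 0, -31.2], [-1, 0, 0, 0, 0, 0, -39]]}}

```text
clock: 3.6
tcp_pos: [464.7, 324.0, 191.0]
tcp_rot: [-3.141, 0.0, 1.821]
ft_force: [0.0, 0.5, 0.1]
opening: 0.998
```

>>> {"api": "drive_tool", "payload": {"series": [[-1, 0, 0, 0.04, 0, 0, 0], [-1, 0, 0, 0.08, 0, 0, 0], [-1, 0, 0, 0.12, 0, 0, 0], [-1, 0, 0, 0.14, 0, 0, 0], [-1, 0, 0, 0.147, 0, 0, 0]]}}

```text
clock: 4.1
tcp_pos: [463.6, 323.4, 42.0]
tcp_rot: [-3.138, 0.001, 1.815]
ft_force: [-0.0, -0.1, 0.6]
opening: 1.002
```

>>> {"api": "drive_tool", "payload": {"series": [[0.4, 0, 0, 0, 0, 0, 0], [0.7, 0, 0, 0, 0, 0, 0], [1, 0, 0, 0, 0, 0, 0], [1, 0, 0, 0, 0, 0, 0], [1, 0, 0, 0, 0, 0, 0]]}}

```text
clock: 4.6
tcp_pos: [465.3, 324.3, 45.0]
tcp_rot: [3.141, -0.0, 1.815]
ft_force: [-0.9, -0.3, 0.5]
opening: 0.592
```

>>> {"api": "drive_tool", "payload": {"series": [[1, 0, 0, 0, 0, 0, 0], [1, 0, 0, 0, 0, 0, 0], [1, 0, 0, 0, 0, 0, 0]]}}

```text
clock: 4.9
tcp_pos: [465.0, 324.1, 44.3]
tcp_rot: [3.142, 0.0, 1.815]
ft_force: [-0.3, 0.4, -0.1]
opening: 0.329
```

>>> {"api": "drive_tool", "payload": {"series": [[1, 0, 0, 0, 0, 0, 0], [1, 0, 0, 0, 0, 0, 0], [1, 0, 0, 0, 0, 0, 0], [1, 0, 0, 0, 0, 0, 0]]}}

```text
clock: 5.3
tcp_pos: [464.9, 324.1, 44.2]
tcp_rot: [-3.141, 0.0, 1.815]
ft_force: [-0.5, -0.0, -2.3]
opening: 0.173
```

>>> {"api": "drive_tool", "payload": {"series": [[1, 0, 0, -0.01, 0, 0, 0], [1, 0, 0, -0.03, 0, 0, 0], [1, 0, 0, -0.055, 0, 0, 0], [1, 0, 0, -0.08, 0, 0, 0], [1, 0, 0, -0.1, 0, 0, 0]]}}

```text
clock: 5.8
tcp_pos: [465.1, 324.2, 146.4]
tcp_rot: [3.141, -0.0, 1.815]
ft_force: [0.5, 0.7, -3.0]
opening: 0.169
```

>>> {"api": "drive_tool", "payload": {"series": [[1, -0.023, -0.0038, 0, 0, 0, 0], [1, -0.053, -0.0088, 0, 0, 0, 0], [1, -0.083, -0.0138, 0, 0, 0, 0], [1, -0.113, -0.0188, 0, 0, 0, 0], [1, -0.143, -0.0238, 0, 0, 0, 0]]}}

```text
clock: 6.3
tcp_pos: [476.3, 178.5, 145.0]
tcp_rot: [3.141, -0.0, 1.815]
ft_force: [0.6, -0.3, -3.5]
opening: 0.171
```

>>> {"api": "drive_tool", "payload": {"series": [[1, -0.03, -0.005, 0, 0, 0, 0], [1, -0.06, -0.01, 0, 0, 0, 0], [1, -0.09, -0.015, 0, 0, 0, 0], [1, -0.12, -0.02, 0, 0, 0, 0], [1, -0.1437, -0.0239, 0, 0, 0, 0]]}}

```text
clock: 6.8
tcp_pos: [488.0, 32.8, 145.0]
tcp_rot: [3.141, 0.0, 1.815]
ft_force: [0.4, 0.5, -2.9]
opening: 0.172
```

>>> {"api": "drive_tool", "payload": {"series": [[1, 0, 0, 0, 0, 0, -6], [1, 0, 0, 0, 0, 0, -12], [1, 0, 0, 0, 0, 0, -18], [1, 0, 0, 0, 0, 0, -20.2], [1, 0, 0, 0, 0, 0, -20.2]]}}

```text
clock: 7.3
tcp_pos: [488.0, 34.4, 144.9]
tcp_rot: [3.141, 0.0, 2.168]
ft_force: [0.6, 0.4, -3.1]
opening: 0.175
```

```bash
python3 - <<'E'
from h import *
T=snap("top","pics/t2.png");S=snap("side","pics/s2.png")
o=readout.get_obs();print(o["tcp_pos"],o["tcp_rot"],o["clock"],o["ft_force"])
a=cv2.resize(T["image"][220:360,230:380,::-1],None,fx=3,fy=3,interpolation=cv2.INTER_CUBIC)
b=cv2.resize(S["image"][190:330,290:430,::-1],None,fx=3,fy=3,interpolation=cv2.INTER_CUBIC)
W=np.zeros((420,870,3),np.uint8);W[:a.shape[0],:450]=a;W[:,450:870]=b
cv2.imwrite("pics/c2.png",W[:,:800] if 0 else cv2.resize(W,(800,386)))
E
```

```text
[487.98765202  34.41333534 144.68362294] [3.14145022e+00 1.27789066e-04 2.16621708e+00] 7.4 [ 0.29899404 -0.5629089  -2.91116509]
```

View pics/c2.png

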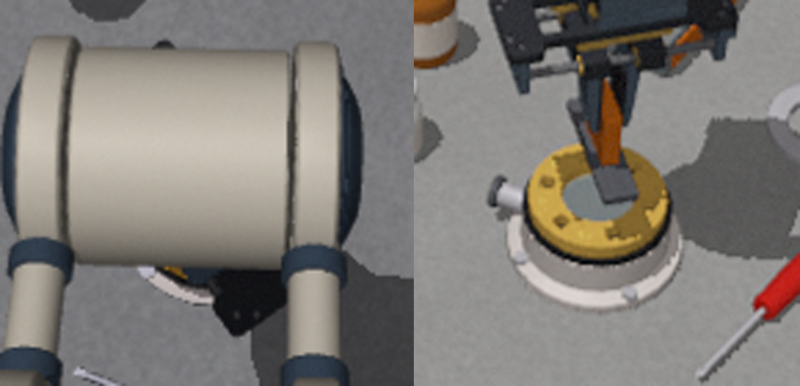

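>>> {"api": "drive_tool", "payload": {"series": [[1, 0, 0, 0.015, 0, 0, 0], [1, 0, 0, 0.03, 0, 0, 0], [1, 0, 0, 0.038, 0, 0, 0], [1, 0, 0, 0.04, 0, 0, 0], [1, 0, 0, 0.04, 0, 0, 0]]}}

```text
clock: 7.9
tcp_pos: [488.1, 34.4, 104.4]
tcp_rot: [-3.141, -0.0, 2.167]
ft_force: [0.1, 0.3, -3.3]
opening: 0.17
```

>>> {"api": "drive_tool", "payload": {"series": [[1, 0, 0, 0.002, 0, 0, 0], [1, 0, 0, 0.004, 0, 0, 0], [1, 0, 0, 0.005, 0, 0, 0], [1, 0, 0, 0.006, 0, 0, 0], [1, 0, 0, 0.006, 0, 0, 0]]}}

```text
clock: 8.4
tcp_pos: [488.0, 34.4, 98.3]
tcp_rot: [-3.141, -0.0, 2.168]
ft_force: [0.5, -0.6, -2.5]
opening: 0.176
```

>>> {"api": "drive_tool", "payload": {"series": [[1, 0, 0, 0.001, 0, 0, 0], [1, 0, 0, 0.002, 0, 0, 0], [1, 0, 0, 0.003, 0, 0, 0], [1, 0, 0, 0.004, 0, 0, 0], [1, 0, 0, 0.005, 0, 0, 0]]}}

```text
clock: 8.9
tcp_pos: [488.0, 34.4, 93.2]
tcp_rot: [3.142, -0.0, 2.168]
ft_force: [0.2, 0.3, -2.3]
opening: 0.172
```

>>> {"api": "drive_tool", "payload": {"series": [[1, 0, 0, 0.0005, 0, 0, 0], [1, 0, 0, 0.0005, 0, 0, 0], [1, 0, 0, 0.0005, 0, 0, 0]]}}

```text
clock: 9.2
tcp_pos: [488.0, 34.4, 92.8]
tcp_rot: [-3.142, -0.0, 2.168]
ft_force: [0.0, -0.5, -2.6]
opening: 0.176
```

>>> {"api": "drive_tool", "payload": {"series": [[1, 0, 0, 0, 0, 0, 3], [1, 0, 0, 0, 0, 0, 7], [1, 0, 0, 0, 0, 0, 11], [1, 0, 0, 0, 0, 0, 15], [1, 0, 0, 0, 0, 0, 19]]}}

```text
clock: 9.7
tcp_pos: [488.2, 34.5, 92.9]
tcp_rot: [3.141, 0.0, 1.834]
ft_force: [1.1, 0.6, -3.5]
opening: 0.175
```

>>> {"api": "drive_tool", "payload": {"series": [[1, 0, 0, 0, 0, 0, 4], [1, 0, 0, 0, 0, 0, 8], [1, 0, 0, 0, 0, 0, 12], [1, 0, 0, 0, 0, 0, 16], [1, 0, 0, 0, 0, 0, 20]]}}

```text
clock: 10.2
tcp_pos: [488.2, 34.5, 92.9]
tcp_rot: [3.141, -0.0, 1.485]
ft_force: [0.3, 1.8, -4.2]
opening: 0.176
```

```bash
python3 -c "
from h import *
o=readout.get_obs();print(o['tcp_pos'],o['tcp_rot'],o['ft_force'],o['ft_torque'],o['joint_positions'])"
```

```text
[488.23872627  34.53917339  92.8997218 ] [ 3.14119977e+00 -1.34369678e-04  1.48454191e+00] [ 0.26725235  1.83356934 -4.23171771] [ 0.33303555 -0.30621719  0.45668857] [-5.15385229e-02  4.39408416e-01  1.79018829e+00  1.52630872e-04
  9.11598644e-01  3.46224643e-02]
```

>>> {"api": "drive_tool", "payload": {"series": [[1, 0, 0, 0, 0, 0, 3], [1, 0, 0, 0, 0, 0, 5], [1, 0, 0, 0, 0, 0, 7], [1, 0, 0, 0, 0, 0, 9], [1, 0, 0, 0, 0, 0, 10]]}}

```text
clock: 10.7
tcp_pos: [488.2, 34.5, 92.9]
tcp_rot: [3.141, -0.0, 1.312]
ft_force: [1.5, 2.9, -2.8]
opening: 0.173
```

```bash
cat > st.py <<'E'
from h import *
o=readout.get_obs();print(*[np.round(o[k],3) for k in('clock','tcp_pos','tcp_rot','ft_force','ft_torque','opening')])
E
python3 st.py
```

```text
10.7 [488.194  34.545  92.881] [ 3.141 -0.     1.312] [ 1.536  2.882 -2.794] [ 0.409 -0.23   0.387] 0.173
```

>>> {"api": "drive_tool", "payload": {"series": [[1, 0, 0, 0, 0, 0, 2], [1, 0, 0, 0, 0, 0, 4], [1, 0, 0, 0, 0, 0, 6], [1, 0, 0, 0, 0, 0, 7], [1, 0, 0, 0, 0, 0, 7]]}}

```text
clock: 11.2
tcp_pos: [488.2, 34.5, 92.9]
tcp_rot: [3.141, -0.0, 1.191]
ft_force: [1.2, 2.5, -2.2]
opening: 0.174
```

```bash
python3 st.py
```

```text
11.2 [488.187  34.496  92.87 ] [ 3.141 -0.     1.191] [ 1.215  2.547 -2.193] [ 0.431 -0.227  0.255] 0.174
```

>>> {"api": "drive_tool", "payload": {"series": [[1, 0, 0, 0, 0, 0, 2], [1, 0, 0, 0, 0, 0, 4], [1, 0, 0, 0, 0, 0, 6], [1, 0, 0, 0, 0, 0, 7], [1, 0, 0, 0, 0, 0, 7]]}}

```text
clock: 11.7
tcp_pos: [488.2, 34.5, 92.9]
tcp_rot: [3.141, -0.0, 1.069]
ft_force: [1.1, 4.0, -2.7]
opening: 0.177
```

```bash
python3 st.py
```

```text
11.7 [488.163  34.484  92.884] [ 3.141 -0.     1.069] [ 1.132  4.031 -2.672] [ 0.806 -0.292  0.98 ] 0.177
```

>>> {"api": "drive_tool", "payload": {"series": [[1, 0, 0, 0, 0, 0, 1], [1, 0, 0, 0, 0, 0, 2], [1, 0, 0, 0, 0, 0, 3], [1, 0, 0, 0, 0, 0, 3]]}}

```text
clock: 12.1
tcp_pos: [488.1, 34.2, 92.9]
tcp_rot: [3.141, 0.0, 1.015]
ft_force: [0.9, 1.0, 1.1]
opening: 0.187
```

```bash
python3 st.py
```

```text
12.1 [488.136  34.238  92.894] [3.141 0.    1.015] [0.913 1.004 1.101] [ 0.016 -0.17   1.217] 0.187
```

>>> {"api": "drive_tool", "payload": {"series": [[1, 0, 0, 0, 0, 0, -1], [1, 0, 0, 0, 0, 0, -2], [1, 0, 0, 0, 0, 0, -3], [1, 0, 0, 0, 0, 0, -4], [1, 0, 0, 0, 0, 0, -4]]}}

```text
clock: 12.6
tcp_pos: [488.1, 34.3, 92.8]
tcp_rot: [3.142, 0.0, 1.086]
ft_force: [0.7, -1.8, -0.2]
opening: 0.176
```

```bash
python3 st.py
```

```text
12.6 [488.073  34.298  92.779] [3.142 0.    1.086] [ 0.656 -1.85  -0.212] [-0.56  -0.242  0.275] 0.176
```

>>> {"api": "drive_tool", "payload": {"series": [[1, 0, 0, 0, 0, 0, -1], [1, 0, 0, 0, 0, 0, -1.5], [1, 0, 0, -0.002, 0, 0, -1.5], [1, 0, 0, -0.005, 0, 0, -1.5], [1, 0, 0, -0.008, 0, 0, -1.5]]}}

```text
clock: 13.1
tcp_pos: [488.0, 34.5, 101.1]
tcp_rot: [-3.141, 0.0, 1.112]
ft_force: [-0.4, 0.1, -2.9]
opening: 0.175
```

```bash
python3 st.py
```

```text
13.1 [487.954  34.484 101.054] [-3.141  0.     1.112] [-0.421  0.078 -2.905] [-0.044 -0.033  0.037] 0.175
```

>>> {"api": "drive_tool", "payload": {"series": [[1, 0, 0, -0.008, 0, 0, 0], [1, 0, 0, -0.018, 0, 0, 0], [1, 0, 0, -0.03, 0, 0, 0], [1, 0, 0, -0.04, 0, 0, 0], [1, 0, 0, -0.045, 0, 0, 0]]}}

```text
clock: 13.6
tcp_pos: [488.6, 34.4, 147.2]
tcp_rot: [3.14, -0.001, 1.112]
ft_force: [-0.3, 0.2, -2.9]
opening: 0.172
```

>>> {"api": "drive_tool", "payload": {"series": [[1, 0, 0, 0, 0, 0, -8], [1, 0, 0, 0, 0, 0, -16], [1, 0, 0, 0, 0, 0, -24], [1, 0, 0, 0, 0, 0, -32], [1, 0, 0, 0, 0, 0, -40.3]]}}

```text
clock: 14.1
tcp_pos: [488.0, 34.4, 146.0]
tcp_rot: [-3.142, -0.0, 1.821]
ft_force: [-0.2, -0.3, -3.5]
opening: 0.171
```

>>> {"api": "drive_tool", "payload": {"series": [[1, 0.023, 0.0038, 0, 0, 0, 0], [1, 0.053, 0.0088, 0, 0, 0, 0], [1, 0.083, 0.0138, 0, 0, 0, 0], [1, 0.113, 0.0188, 0, 0, 0, 0], [1, 0.143, 0.0238, 0, 0, 0, 0]]}}

```text
clock: 14.6
tcp_pos: [476.3, 180.1, 146.0]
tcp_rot: [3.142, -0.0, 1.815]
ft_force: [0.9, 0.3, -3.9]
opening: 0.173
```

>>> {"api": "drive_tool", "payload": {"series": [[1, 0.03, 0.005, 0, 0, 0, 0], [1, 0.06, 0.01, 0, 0, 0, 0], [1, 0.09, 0.015, 0, 0, 0, 0], [1, 0.12, 0.02, 0, 0, 0, 0], [1, 0.1437, 0.0239, 0, 0, 0, 0]]}}

```text
clock: 15.1
tcp_pos: [464.6, 325.8, 145.9]
tcp_rot: [-3.142, -0.0, 1.816]
ft_force: [-0.5, -0.2, -2.8]
opening: 0.175
```

```bash
python3 - <<'E'
exec(open("st.py").read())
import m
T=snap("top","pics/t3.png");S=snap("side","pics/s3.png")
g,hl,_=m.ringfit(T,(260,250,350,340));print(np.round(g,1),[round(h[2]%60,1) for h in hl])
W=np.zeros((450,800,3),np.uint8)
W[:,:400]=cv2.resize(S["image"][280:430,255:388,::-1],(400,450));W[:300,400:]=cv2.resize(T["image"][230:365,210:390,::-1],(400,300))
cv2.imwrite("pics/c3.png",W)
E
```

```text
15.1 [464.582 325.772 145.9  ] [-3.142 -0.     1.816] [-0.475 -0.185 -2.801] [ 0.002 -0.17  -0.002] 0.175
[487.2  35.2  61. ] [np.float64(5.7), np.float64(5.6), np.float64(6.3), np.float64(5.6), np.float64(6.8), np.float64(6.4)]
```

View pics/c3.png

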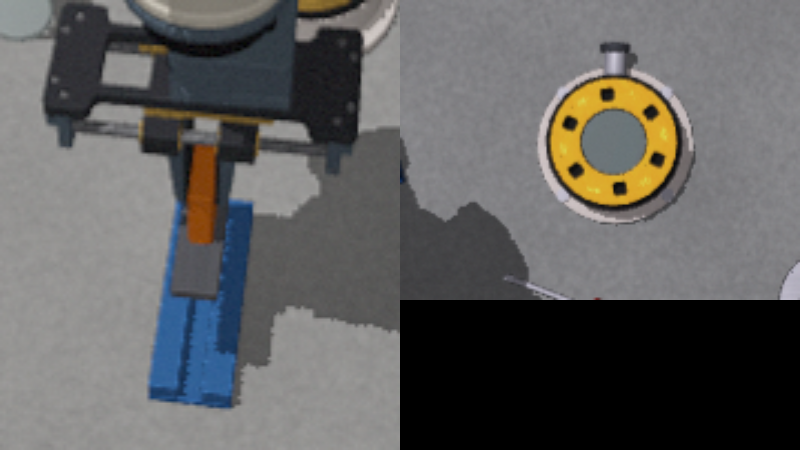

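>>> {"api": "drive_tool", "payload": {"series": [[1, 0, 0, 0.03, 0, 0, 0], [1, 0, 0, 0.06, 0, 0, 0], [1, 0, 0, 0.085, 0, 0, 0], [1, 0, 0, 0.095, 0, 0, 0], [1, 0, 0, 0.097, 0, 0, 0]]}}

```text
clock: 15.7
tcp_pos: [464.5, 323.5, 48.1]
tcp_rot: [-3.14, 0.001, 1.815]
ft_force: [-0.3, -0.1, -2.7]
opening: 0.171
```

>>> {"api": "drive_tool", "payload": {"series": [[1, 0, 0, 0.001, 0, 0, 0], [1, 0, 0, 0.002, 0, 0, 0], [1, 0, 0, 0.003, 0, 0, 0], [1, 0, 0, 0.004, 0, 0, 0], [1, 0, 0, 0.004, 0, 0, 0]]}}

```text
clock: 16.2
tcp_pos: [465.0, 324.2, 45.1]
tcp_rot: [3.141, -0.0, 1.815]
ft_force: [0.5, -0.6, -2.6]
opening: 0.172
```

```bash
python3 st.py
```

```text
16.2 [465.044 324.229  45.062] [ 3.141 -0.     1.815] [ 0.493 -0.625 -2.576] [ 0.028 -0.09   0.032] 0.172
```

>>> {"api": "drive_tool", "payload": {"series": [[1, 0, 0, 0.0005, 0, 0, 0], [1, 0, 0, 0.001, 0, 0, 0], [1, 0, 0, 0.001, 0, 0, 0]]}}

```text
clock: 16.5
tcp_pos: [465.0, 324.3, 44.2]
tcp_rot: [3.141, -0.0, 1.815]
ft_force: [-1.6, 0.6, 4.2]
opening: 0.175
```

>>> {"api": "drive_tool", "payload": {"series": [[0.4, 0, 0, 0, 0, 0, 0], [0.2, 0, 0, 0, 0, 0, 0], [0, 0, 0, 0, 0, 0, 0], [0, 0, 0, 0, 0, 0, 0], [0, 0, 0, 0, 0, 0, 0]]}}

```text
clock: 17.0
tcp_pos: [465.0, 324.1, 43.8]
tcp_rot: [-3.142, 0.0, 1.815]
ft_force: [0.5, -0.2, 0.6]
opening: 0.498
```

>>> {"api": "drive_tool", "payload": {"series": [[-0.3, 0, 0, 0, 0, 0, 0], [-0.3, 0, 0, 0, 0, 0, 0], [-0.3, 0, 0, -0.01, 0, 0, 0], [-0.3, 0, 0, -0.03, 0, 0, 0], [-0.3, 0, 0, -0.06, 0, 0, 0]]}}

```text
clock: 17.5
tcp_pos: [464.2, 323.7, 104.1]
tcp_rot: [-3.139, 0.001, 1.815]
ft_force: [0.5, 0.2, -0.5]
opening: 0.651
```

>>> {"api": "drive_tool", "payload": {"series": [[-0.3, 0, 0, -0.03, 0, 0, 0], [-0.3, 0, 0, -0.06, 0, 0, 0], [-0.3, 0, 0, -0.09, 0, 0, 0], [-0.3, 0, 0, -0.11, 0, 0, 0], [1, 0, 0, -0.115, 0, 0, 0]]}}

```text
clock: 18.0
tcp_pos: [465.9, 324.7, 221.9]
tcp_rot: [3.137, -0.001, 1.815]
ft_force: [1.2, -0.2, -0.6]
opening: 0.592
```

```bash
python3 st.py
```

```text
18.0 [465.889 324.675 221.861] [ 3.137e+00 -1.000e-03  1.815e+00] [ 1.227 -0.174 -0.591] [-0.028 -0.115  0.009] 0.592
```

>>> {"api": "drive_tool", "payload": {"series": [[1, -0.025, -0.0054, 0, 0, 0, 0], [1, -0.06, -0.013, 0, 0, 0, 0], [1, -0.1, -0.0217, 0, 0, 0, 0], [1, -0.138, -0.03, 0, 0, 0, 0], [1, -0.1756, -0.0381, 0, 0, 0, 0]]}}

```text
clock: 18.5
tcp_pos: [469.8, 143.0, 218.3]
tcp_rot: [-3.141, -0.0, 1.815]
ft_force: [1.1, -0.7, -0.2]
opening: 0.151
```

>>> {"api": "drive_tool", "payload": {"series": [[1, -0.035, -0.0076, 0, 0, 0, 0], [1, -0.07, -0.0152, 0, 0, 0, 0], [1, -0.105, -0.0228, 0, 0, 0, 0], [1, -0.14, -0.0304, 0, 0, 0, 0], [1, -0.1756, -0.0381, 0, 0, 0, 0]]}}

```text
clock: 19.0
tcp_pos: [475.4, -36.4, 218.4]
tcp_rot: [-3.141, -0.0, 1.815]
ft_force: [0.7, -0.4, 0.5]
opening: 0.003
```

>>> {"api": "drive_tool", "payload": {"series": [[1, -0.035, -0.0076, 0, 0, 0, 0], [1, -0.07, -0.0152, 0, 0, 0, 0], [1, -0.105, -0.0228, 0, 0, 0, 0], [1, -0.14, -0.0304, 0, 0, 0, 0], [1, -0.1756, -0.0381, 0, 0, 0, 0]]}}

```text
clock: 19.5
tcp_pos: [480.9, -215.9, 218.3]
tcp_rot: [-3.141, -0.001, 1.815]
ft_force: [0.7, 0.7, 1.1]
opening: 0.005
```

>>> {"api": "drive_tool", "payload": {"series": [[1, 0, 0, 0, 0, 0, 7.4], [1, 0, 0, 0, 0, 0, 14.8], [1, 0, 0, 0, 0, 0, 22.2], [1, 0, 0, 0, 0, 0, 29.6], [1, 0, 0, 0, 0, 0, 29.6]]}}

```text
clock: 20.0
tcp_pos: [481.1, -214.5, 218.3]
tcp_rot: [-3.141, -0.0, 1.296]
ft_force: [-0.3, 0.2, 0.1]
opening: 0.006
```

```bash
python3 - <<'E'
exec(open("st.py").read())
T=snap("top","pics/t4.png");S=snap("side","pics/s4.png")
W=np.zeros((400,800,3),np.uint8)
W[:,:400]=cv2.resize(S["image"][330:430,272:372,::-1],(400,400),interpolation=cv2.INTER_CUBIC);W[:,400:]=cv2.resize(S["image"][90:230,330:470,::-1],(400,400),interpolation=cv2.INTER_CUBIC)
cv2.imwrite("pics/c4.png",W)
for n,c,b in(("T",T,(140,290,220,325)),("S",S,(305,340,345,420))):
    lo=187 if n=="T" else 173
    mm=mask(c,(5,150,lo),(17,255,255),b);cn=max(cv2.findContours(mm,cv2.RETR_EXTERNAL,cv2.CHAIN_APPROX_NONE)[0],key=cv2.contourArea)
    r=cv2.minAreaRect(plane(c,cn[:,0],87)[:,:2].astype(np.float32));print(n,r)
E
```

```text
20.0 [ 481.095 -214.474  218.327] [-3.141 -0.     1.296] [-0.332  0.244  0.085] [ 0.034 -0.076  0.028] 0.006
T ((463.5130615234375, 325.31964111328125), (11.811763763427734, 45.508766174316406), 13.695122718811035)
S ((465.09393310546875, 324.9159240722656), (14.060983657836914, 47.954833984375), 13.961785316467285)
```

View pics/c4.png

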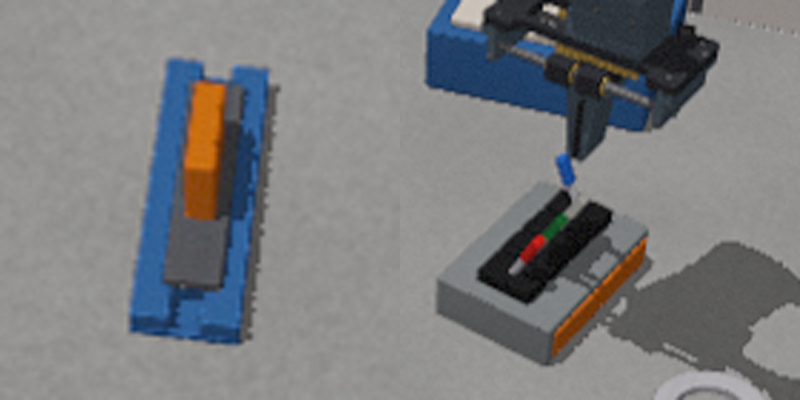

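>>> {"api": "drive_tool", "payload": {"series": [[1, 0, 0, 0.03, 0, 0, 0], [1, 0, 0, 0.07, 0, 0, 0], [1, 0, 0, 0.105, 0, 0, 0], [1, 0, 0, 0.12, 0, 0, 0], [1, 0, 0, 0.123, 0, 0, 0]]}}

```text
clock: 20.6
tcp_pos: [480.3, -214.0, 94.0]
tcp_rot: [-3.138, -0.001, 1.302]
ft_force: [-0.6, -0.2, 0.7]
opening: 0.003
```

>>> {"api": "drive_tool", "payload": {"series": [[1, 0, 0.008, 0, 0, 0, 0], [1, 0, 0.018, 0, 0, 0, 0], [1, 0, 0.028, 0, 0, 0, 0], [1, 0, 0.036, 0, 0, 0, 0], [1, 0, 0.042, 0, 0, 0, 0]]}}

```text
clock: 21.1
tcp_pos: [523.1, -226.6, 98.5]
tcp_rot: [3.14, 0.001, 1.299]
ft_force: [-17.1, 5.6, 63.5]
opening: 0.004
```

>>> {"api": "drive_tool", "payload": {"series": [[1, 0, 0.004, 0, 0, 0, 0], [1, 0, 0.008, 0, 0, 0, 0], [1, 0, 0.012, 0, 0, 0, 0], [1, 0, 0.015, 0, 0, 0, 0], [1, 0, 0.015, 0, 0, 0, 0]]}}

```text
clock: 21.6
tcp_pos: [542.0, -232.3, 100.9]
tcp_rot: [3.129, 0.002, 1.299]
ft_force: [3.3, 4.7, 51.7]
opening: 0.004
```

```bash
python3 - <<'E'
exec(open("st.py").read())
S=snap("side","pics/s5.png")
cv2.imwrite("pics/c5.png",cv2.resize(S["image"][110:230,330:450,::-1],(480,480),interpolation=cv2.INTER_CUBIC))
E
```

```text
21.6 [ 542.034 -232.276  100.88 ] [3.129e+00 2.000e-03 1.299e+00] [ 3.276  4.667 51.676] [ 0.361 -0.709  0.053] 0.004
```

View pics/c5.png

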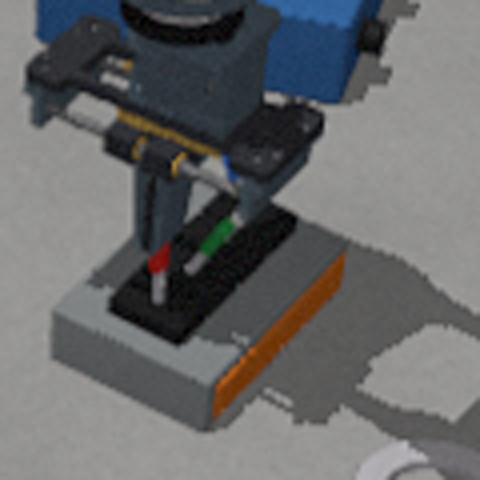

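```bash
python3 - <<'E'
from h import *
S=optics.get_image("side"); o=readout.get_obs()
print(blobs(mask(S,(0,130,60),(4,255,255),(345,140,415,205)),4),blobs(mask(S,(45,100,50),(80,255,255),(345,130,415,205)),4))
print("tcp px",proj(S,o["tcp_pos"]))
u=np.array([.963,-.269]);pv=np.array([540,-236.])
for th in (-.45,-.2,0,.2,.45):
    P=[np.r_[pv+u*np.sin(th)*L,64+L*np.cos(th)] for L in (28,44,60)]
    print(th,np.round(proj(S,P),1).tolist())
E
```

```text
[(20, array([369.7, 174.6]), [367, 171, 6, 7])] [(41, array([384. , 168.7]), [380, 164, 9, 10])]
tcp px [[368.69196402 176.47167794]]
-0.45 [[373.3, 180.9], [375.9, 177.8], [378.6, 174.7]]
-0.2 [[371.3, 179.3], [372.7, 175.3], [374.2, 171.2]]
0 [[369.6, 178.3], [370.0, 173.8], [370.4, 169.1]]
0.2 [[367.8, 177.7], [367.2, 172.8], [366.6, 167.8]]
0.45 [[365.7, 177.3], [363.9, 172.3], [362.0, 167.1]]
```

```bash
python3 - <<'E'
from h import *
S=cv2.imread("pics/s5.png")[145:205,340:405]; T=cv2.imread("pics/s4.png")[145:205,340:405]
f=lambda i:(255*(cv2.resize(i,None,fx=6,fy=8,interpolation=cv2.INTER_NEAREST)/255.)**.5).astype(np.uint8)
cv2.imwrite("pics/c6.png",np.hstack([f(S),f(T)]))
E
```

```text
(no output)
```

View pics/c6.png

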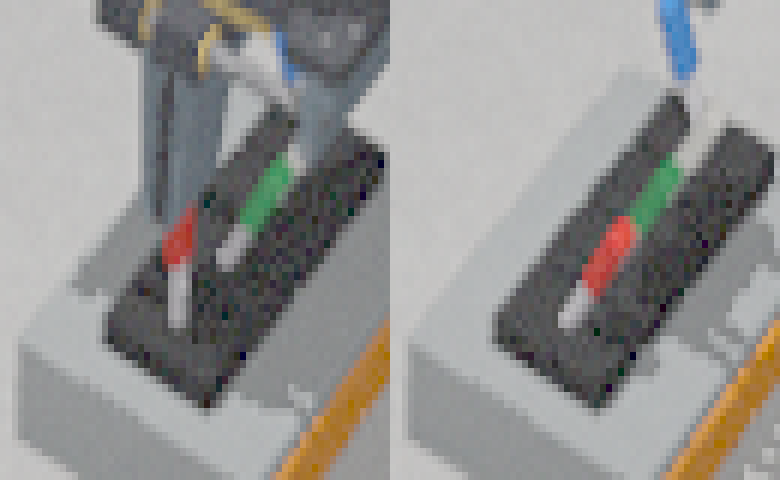

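```bash
python3 - <<'E'
from h import *
S=optics.get_image("side")
print(proj(S,[481.1,-214.5,218.3]),proj(S,[481.1,-214.5,233.3]),proj(S,[465,324.1,145.9]))
for r in (-16,16):
  for u in (-13,13):
    print(r,u,np.round(proj(S,[542+.963*u+.269*r,-232.3-.269*u+.963*r,100.9]),1))
E
```

```text
[[393.28424285 150.33370935]] [[393.88843343 145.45143244]] [[322.88630233 345.04592824]]
-16 -13 [[376.  175.2]]
-16 13 [[367.9 171.5]]
16 -13 [[369.6 181.5]]
16 13 [[361.4 177.7]]
```

>>> {"api": "drive_tool", "payload": {"series": [[1, 0, 0, -0.006, 0, 0, 0], [1, 0, 0, -0.015, 0, 0, 0], [1, 0, 0, -0.035, 0, 0, 0], [1, 0, -0.02, -0.045, 0, 0, 0], [1, 0, -0.06, -0.045, 0, 0, 0]]}}

```text
clock: 22.25
tcp_pos: [481.0, -215.0, 142.5]
tcp_rot: [3.137, 0.001, 1.299]
ft_force: [0.1, -1.0, 0.9]
opening: 0.011
```

```bash
python3 - <<'E'
exec(open("st.py").read())
S=snap("side","pics/s7.png");T=snap("top","pics/t7.png")
bs=blobs(mask(S,(0,130,60),(4,255,255),(345,140,415,205)),4);bt=blobs(mask(T,(0,130,60),(4,255,255),(405,235,512,300)),4);print(bs,bt)
print(blobs(mask(S,(45,100,50),(80,255,255),(345,130,415,205)),4),"tcp",proj(S,o["tcp_pos"]))
f=lambda i:(255*(cv2.resize(i,None,fx=4,fy=4,interpolation=cv2.INTER_CUBIC)/255.)**.5).astype(np.uint8)
cv2.imwrite("pics/c7.png",np.hstack([f(S["image"][100:210,340:430,::-1]),f(T["image"][220:330,405:510,::-1])]))
E
```

```text
22.25 [ 480.965 -215.017  142.45 ] [3.137e+00 1.000e-03 1.299e+00] [ 0.114 -1.037  0.886] [-0.032 -0.09   0.015] 0.011
[(47, array([369.6, 172.7]), [367, 168, 6, 10])] []
[(28, array([382.9, 169.7]), [380, 166, 6, 8])] tcp [[390.47705016 173.7402239 ]]
```

View pics/c7.png

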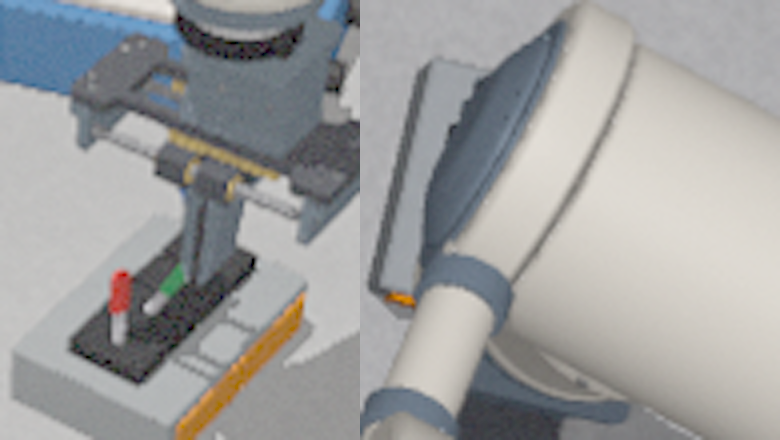

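>>> {"api": "drive_tool", "payload": {"series": [[1, 0, 0, 0.02, 0, 0, 0], [1, 0, 0, 0.045, 0, 0, 0], [1, 0, 0, 0.06, 0, 0, 0], [1, 0, 0, 0.064, 0, 0, 0], [1, 0, 0, 0.064, 0, 0, 0]]}}

```text
clock: 22.85
tcp_pos: [478.9, -213.9, 76.7]
tcp_rot: [-3.141, -0.0, 1.299]
ft_force: [0.4, -1.0, 0.4]
opening: 0.006
```

>>> {"api": "drive_tool", "payload": {"series": [[1, 0, 0.01, 0, 0, 0, 0], [1, 0, 0.022, 0, 0, 0, 0], [1, 0, 0.034, 0, 0, 0, 0], [1, 0, 0.042, 0, 0, 0, 0], [1, 0, 0.042, 0, 0, 0, 0]]}}

```text
clock: 23.35
tcp_pos: [520.5, -225.7, 76.9]
tcp_rot: [3.14, 0.0, 1.299]
ft_force: [0.5, -0.3, 0.0]
opening: 0.001
```

```bash
cat > tg.py <<'E'
exec(open("st.py").read())
S=snap("side","pics/s_%.1f.png"%o["clock"])
print(blobs(mask(S,(0,130,60),(4,255,255),(345,140,415,205)),4),blobs(mask(S,(45,100,50),(80,255,255),(345,130,415,205)),4))
E
python3 tg.py
```

```text
23.35 [ 520.544 -225.662   76.943] [3.14  0.    1.299] [ 0.476 -0.326  0.023] [-0.073 -0.083 -0.009] 0.001
[(24, array([368.3, 173.3]), [367, 168, 3, 11])] [(18, array([384.8, 168.3]), [383, 166, 5, 7])]
```

>>> {"api": "drive_tool", "payload": {"series": [[1, 0, 0.004, 0, 0, 0, 0], [1, 0, 0.007, 0, 0, 0, 0], [1, 0, 0.01, 0, 0, 0, 0], [1, 0, 0.013, 0, 0, 0, 0], [1, 0, 0.013, 0, 0, 0, 0]]}}

```text
clock: 23.9
tcp_pos: [531.9, -228.7, 76.8]
tcp_rot: [3.142, 0.0, 1.299]
ft_force: [0.7, 0.1, -0.1]
opening: 0.003
```

```bash
python3 tg.py
```

```text
23.9 [ 531.856 -228.736   76.805] [3.142 0.    1.299] [ 0.7    0.089 -0.058] [-0.015 -0.026  0.028] 0.003
[] [(34, array([383.5, 169.3]), [380, 166, 8, 8])]
```

>>> {"api": "drive_tool", "payload": {"series": [[1, 0, 0.003, 0, 0, 0, 0], [1, 0, 0.006, 0, 0, 0, 0], [1, 0, 0.008, 0, 0, 0, 0], [1, 0, 0.01, 0, 0, 0, 0], [1, 0, 0.01, 0, 0, 0, 0]]}}

```text
clock: 24.45
tcp_pos: [541.5, -231.4, 76.8]
tcp_rot: [3.141, -0.0, 1.299]
ft_force: [-0.2, 0.5, 0.5]
opening: 0.005
```

```bash
python3 tg.py
```

```text
24.45 [ 541.535 -231.407   76.792] [ 3.141 -0.     1.299] [-0.241  0.472  0.507] [-0.034  0.013 -0.003] 0.005
[] [(35, array([383.6, 169.3]), [380, 166, 9, 8])]
```

```bash
ls pics; python3 - <<'E'
from h import *
S=cv2.imread("pics/s_24.4.png") 
if S is None: S=cv2.imread("pics/s_24.5.png")
f=lambda i:(255*(cv2.resize(i,None,fx=6,fy=6,interpolation=cv2.INTER_CUBIC)/255.)**.5).astype(np.uint8)
cv2.imwrite("pics/c8.png",f(S[120:210,330:430]))
E
```

```text
c2.png
c3.png
c4.png
c5.png
c6.png
c7.png
crops.png
s2.png
s3.png
s4.png
s5.png
s7.png
s_23.4.png
s_23.9.png
s_24.4.png
side1.png
t2.png
t3.png
t4.png
t7.png
top1.png
```

View pics/c8.png

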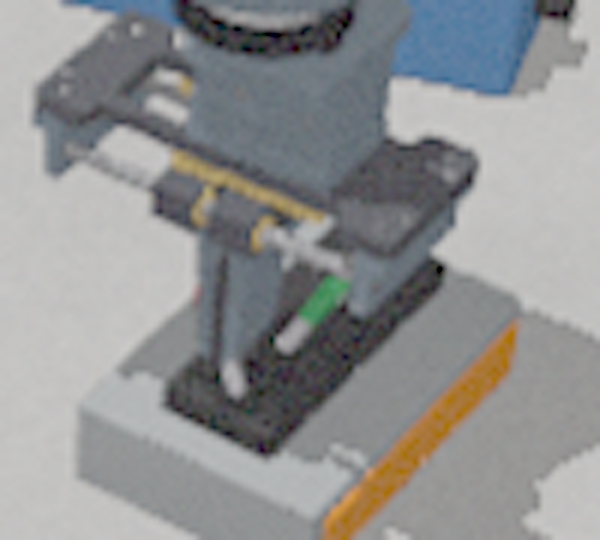

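>>> {"api": "drive_tool", "payload": {"series": [[1, 0, 0.002, 0, 0, 0, 0], [1, 0, 0.004, 0, 0, 0, 0], [1, 0, 0.004, 0, 0, 0, 0]]}}

```text
clock: 24.8
tcp_pos: [545.4, -232.5, 76.8]
tcp_rot: [3.141, 0.0, 1.299]
ft_force: [0.0, 0.8, -0.3]
opening: 0.003
```

```bash
python3 st.py
```

```text
24.8 [ 545.384 -232.513   76.838] [3.141 0.    1.299] [ 0.006  0.782 -0.277] [-0.001 -0.044 -0.008] 0.003
```

>>> {"api": "drive_tool", "payload": {"series": [[1, 0, 0.002, 0, 0, 0, 0], [1, 0, 0.004, 0, 0, 0, 0], [1, 0, 0.005, 0, 0, 0, 0]]}}

```text
clock: 25.1
tcp_pos: [546.8, -232.7, 76.5]
tcp_rot: [-3.135, -0.0, 1.299]
ft_force: [-22.8, 3.8, 16.5]
opening: 0.007
```

```bash
python3 st.py
```

```text
25.1 [ 546.785 -232.73    76.462] [-3.135 -0.     1.299] [-22.776   3.835  16.543] [ 0.541  4.098 -0.168] 0.007
```

>>> {"api": "drive_tool", "payload": {"series": [[1, 0, -0.01, 0, 0, 0, 0], [1, 0, -0.03, 0, 0, 0, 0], [1, 0, -0.06, 0, 0, 0, 0], [1, 0, -0.07, -0.03, 0, 0, 0], [1, 0, -0.07, -0.075, 0, 0, 0]]}}

```text
clock: 25.6
tcp_pos: [479.7, -213.6, 150.9]
tcp_rot: [-3.137, -0.001, 1.298]
ft_force: [0.4, 0.8, 0.8]
opening: 0.009
```

>>> {"api": "drive_tool", "payload": {"series": [[1, 0.02, 0, -0.03, 0, 0, 0], [1, 0.05, 0, -0.07, 0, 0, 0], [1, 0.085, 0, -0.1, 0, 0, 0], [1, 0.12, 0, -0.12, 0, 0, 0], [1, 0.14, 0, -0.12, 0, 0, 0]]}}

```text
clock: 26.1
tcp_pos: [522.1, -78.3, 275.1]
tcp_rot: [3.136, -0.001, 1.3]
ft_force: [0.2, 0.2, -1.0]
opening: 0.003
```

```bash
python3 - <<'E'
exec(open("st.py").read())
import m
S=snap("side","pics/s9.png");T=snap("top","pics/t9.png")
u=np.array([.963,-.269])
for k,lo,hi in(("red",(0,130,60),(4,255,255)),("green",(45,100,50),(80,255,255)),("blue",(100,140,60),(125,255,255))):
    bt=blobs(mask(T,lo,hi,(405,235,512,300)),5);bs=blobs(mask(S,lo,hi,(345,140,415,205)),5);print(k,[b[:2] for b in bt],[b[:2] for b in bs])
    if bt and bs:
        p=tri(T,[max(bt,key=lambda t:t[0])[1]],S,[max(bs,key=lambda t:t[0])[1]])[0];print(np.round(p,1),"u rel row line",np.round((p[:2]-[540,-236])@u,1))
for n,c,b,lo in(("T",T,(140,290,220,325),187),("S",S,(305,340,345,420),173)):
    mm=mask(c,(5,150,lo),(17,255,255),b);cn=max(cv2.findContours(mm,cv2.RETR_EXTERNAL,cv2.CHAIN_APPROX_NONE)[0],key=cv2.contourArea)
    print(n,cv2.minAreaRect(plane(c,cn[:,0],87)[:,:2].astype(np.float32)))
try: 
    g,hl,_=m.ringfit(T,(260,250,350,340));print(np.round(g,1),[round(h[2]%60,1) for h in hl])
except Exception as e: print(e)
f=lambda i:cv2.resize(i,None,fx=3.5,fy=3.5,interpolation=cv2.INTER_CUBIC)
cv2.imwrite("pics/c9.png",np.hstack([f(S["image"][100:220,330:430,::-1]),f(T["image"][220:340,405:515,::-1])]))
E
```

```text
26.1 [522.089 -78.301 275.092] [ 3.136e+00 -1.000e-03  1.300e+00] [ 0.184  0.156 -1.011] [-0.012 -0.048  0.015] 0.003
red [] [(51, array([364. , 171.2]))]
green [] [(43, array([383.9, 168.7]))]
blue [(82, array([496.9, 269.1]))] [(40, array([387.7, 149.2]))]
[ 524.2 -356.1  107.2    1.3] u rel row line 17.1
T ((463.480712890625, 325.0768127441406), (11.633918762207031, 45.0522575378418), 13.695122718811035)
S ((465.09393310546875, 324.9159240722656), (14.060983657836914, 47.954833984375), 13.961785316467285)
[488.3  37.2  60.6] [np.float64(35.4), np.float64(3.0), np.float64(7.0), np.float64(9.3), np.float64(52.3)]
```

View pics/c9.png

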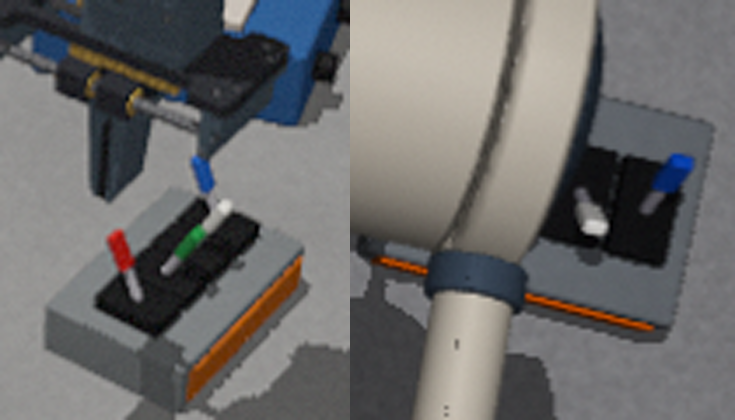

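>>> {"api": "drive_tool", "payload": {"series": [[1, 0, 0, 0, 0, 0, 0], [1, 0, 0, 0, 0, 0, 0], [1, 0, 0, 0, 0, 0, 0]]}}

```text
clock: 26.5
tcp_pos: [519.9, -80.9, 271.5]
tcp_rot: [-3.141, 0.0, 1.297]
ft_force: [-0.5, -0.2, 0.7]
opening: 0.002
```

```bash
python3 -c "
from workcell import arm
print(arm.job_done())"
```

```text
the job is handed in; nothing more can be done
None
```

I handed the job in at 26.5 s: the ring is turned to its stop, the spanner is back in its rest, and the red pump toggle is on.

**What I did**
- I gripped the spanner and lowered both pins about 9 mm into opposite holes.
- I turned the ring clockwise until the wrist torque rose from about 0.4 to 1.2 N m against the stop. The holes moved 58°.
- I laid the spanner back in its rest, let it go, and then pushed the red toggle over.

**Last checks**
- **Spanner:** its handle is at about (464, 325) mm and 104°, within 2 mm of where it started. Both views agree at the expected handle height.
- **Toggles:** the red toggle now leans like the blue one, which was on from the start. Its position matches the "on" lean to within 1 px, and it reached its stop at about 23 N. Green and blue measured unchanged; white I judged only by eye, and it looks unchanged.
- **Bystanders:** I did not re-measure the pots and glassware. The arm's path kept clear of them.

**What went wrong or disagreed**
- **First push on the red toggle:** the closed fingers appeared to ride up over the paddle instead of pushing it, with about 63 N vertically on the fingertips. This left the toggle upright. I backed off, came in 19 mm lower and completed it. In the pictures the closed fingers end roughly 15–20 mm higher than the reported tool point; I did not explain this.
- **Ring:** in the last top picture the arm partly hid the ring, so that hole-angle fit was no use. The ring angle rests on the earlier clear view, taken after the spanner was lifted off, plus the torque rise at the stop.

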